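# Offer the last chocolate to a guest

### The arm

A 7-joint arm with a two-finger parallel gripper is mounted at the origin on the work surface. World frame = base frame: x ahead of the robot, y to its left, z up, the work surface at z = 0. Lengths are in mm, angles in rad, forces in N, time in s.
With the tool pointing down it reaches from about 400 to 925 mm from the base axis. Payload 5.6 kg.
Tool frame: the origin (TCP) lies between the finger pads; the fingertips stand 22 mm ahead of it and the grasp point (between the pads) lies 3 mm ahead of it; z points along the fingers, y is the line along which they close (so a half turn about z gives the same grasp; the last joint's range is limited). The gripper opens to 85 mm and grips with 20 to 120 N. Pads are 22 mm wide; open, the fingers measure 114 mm over their backs; the gripper's body (76 mm by 85 mm) begins 54 mm behind the grasp point. The pads swing forward as they close: fully open they stand 13 mm farther back than shut.
Start: joints at [-1.195, 0.468, -0.012, 1.603, 0.006, 1.071, -0.056], TCP at [264.372, 593.815, 214.59] pointing down, gripper open.
Joint ranges: [-2.53, 2.53], [-0.31, 2.02], [-1.57, 1.55], [0.28, 2.44], [-1.29, 4.43], [0.15, 1.84], [-2.92, 2.92]. Speed limits (rad/s): [2.57, 2.57, 3.14, 3.14, 3.14, 3.14, 3.14].

### API

Orientations are given as a rotation vector (axis times angle).
In Python, from plant import * gives the robot as it stands.
- The arm moves only by the shell command python3 -m creep 'ROWS'. ROWS is JSON, a list of rows, each a list of 7 numbers: the opening, from 0 (shut) to 1 (fully open), then the shift along the tool's x, y, z in m, then the turn, a rotation vector about the tool's x, y, z in rad. A call has 1 to 12 rows; each row is the pose to reach, as a shift and turn from the pose commanded when the call began, along the tool's axes at that moment; what a row does not reach only later rows make up. A row lasts 1/12 s, in which the tool goes at most 41.7 mm and 7.16 degrees, less where a joint would pass 70% of its speed; a pose out of reach is approached as far as the arm can. A call with a gripper value outside its range is refused whole. The fingers move at their own pace and stop on an object; the grip force is fixed at half the most. Time passes only in rows, so rows that repeat a pose let the fingers close. It gives the time, the measured TCP pose, the force, the opening and the grip force at its end, in the units of the state.
- observe(): the state, without advancing time (a new reading comes with each control period).
- capture(name): name is "side" or "top"; returns the picture (400x640x3 uint8, blue, green, red); there is no depth.
- calibration(name): a dict with "vfov" (degrees; the focal length in pixels is half the picture's height over the tangent of half this angle, whatever the lens; pixels are square), "cx", "cy" (the principal point, pixels), "world_from_camera" (4x4, takes a point from camera to world coordinates). Camera axes: x right, y down, z forward; pixel columns grow to the right and rows downward; lengths in mm; the calibration is good to about 2 mm. A picture is of the moment at which its call begins. calibration takes no time and is no camera call.
- sign_off(): hands the job in; it is judged then, once.
The state is a dict: "t": time; "q": joint angles; "joint_velocities": joint speeds; "effort": joint torques, N m; "tcp_pos": TCP position; "ee_rot": TCP orientation; "ft_force": force on the tool from outside, world axes, zero at the start; "ft_torque": the same for the moment, N m; "width": finger opening in mm; "gripper_force": force on a finger pad.
Only numpy, scipy, OpenCV 4.12 (cv2) and the standard library are available. Lean on these libraries where they do the work, as an engineer would, in place of code of your own. Each camera call takes 0.05 s, during which the arm holds its last target. There are 200 camera calls.

### The job

Pick up the hooped dish by its wooden grip and, once it is in the air, turn it about a quarter turn, so that the hoop runs crosswise to the guest and an open side of the dish squarely faces them instead of a hoop post (either open side will do). Keep the dish level and move smoothly, so that the loose chocolate ball stays inside the blue ring all the way and ends near the middle; do not touch the ball, and leave the mug, the cup of stirrers and the sugar jar where they stand. Finish while still holding the dish out to the guest: steady and level over the middle of their paper plate, its underside about 12 cm above the table, not put down and not let go.

Things in the scene. Friction and masses are not known exactly. Their poses are not given: they have to be found in the camera images.
- dish_grip (a point): Centre of the dish's wooden grip, 130 mm above its underside, over its middle. Flat-sided bar along x, 100 mm long, 18 mm thick (y), 22 mm high (z up), gripped from above across y. Rigid on a steel hoop (6 mm bar) in the x-z plane with posts at the rim, 89 mm out at +x and -x; the +y and -y sides are open. The loose dish weighs 280 to 460 g and hangs balanced under the grip.
- dish_middle (a point): Middle of the dish's inner floor, 9 mm above its underside, axes as the grip. The dish is round, 179 mm across, 33 mm high at the rim, white with a blue rim, on a 90 mm foot. Inside it is shallow and dished (curvature radius 160 mm, flat only within 10 mm of the middle), with a blue ring of 30 mm radius painted round the middle.
- choc_center (a point): Centre of the loose chocolate ball in red foil, 36 mm across, 28 g, lying in the dish within 6 mm of its middle. It rolls freely: when the dish is jerked, swung or tilted it runs up the side. Only its position matters.
- place_plate (a point): Middle of the white paper plate (180 mm across, 16 mm high) fixed on the guest's blue napkin (200 x 260 mm), 5 mm above the table. x points away from the robot to the guest, who is beyond the napkin's far long edge; y runs along the long edges; a small wooden spoon lies at the +y side.
- mug: White mug of coffee, blue inside, 82 mm across, 90 mm high, its handle reaching 73 mm from its axis; it stands beside the napkin's +y end, about 178 mm from the plate's middle. Origin at the centre of its underside. Leave alone.
- stirrers: Brown paper cup with wooden stirrers, 76 mm across, 130 mm high with the sticks. Origin at the centre of its underside. Leave alone.
- sugar: Clear jar of sugar with a steel cap, 68 mm across, 105 mm high. Origin at the centre of its underside. Leave alone.
Mind the look-alikes: they are no part of the job. Leave any green or grey look-alike of the part that bears choc_center alone.

How it is judged:
By the outcome, as a careful person would: the job done as asked, in the order asked, and still so for the second after the job is handed in, while the arm keeps its last pose, push and grip.
It also fails if it takes over 53 s, if anything falls off the work surface, if the arm or the gripper's body presses on something with over 40 N, if the wrist force passes 120 N, or if a joint passes its speed limit or range.

## Working session

There is one attempt and no reset: what is moved stays moved. The work goes in short steps, Python scripts to look and compute and a shell command to move; the robot and the scene stay as the last step left them, time stands still between calls to the robot, and variables do not carry over. Pictures are saved under pics/ and viewed, at most 10 in all, crops included, and the job is handed in when it is done.

```bash
mkdir -p pics; ls
python3 - <<'E'
from plant import *
import cv2,json
for n in("top","side"):
    cv2.imwrite(f"pics/{n}0.png",capture(n)); c=calibration(n); print(n,c)
s=observe(); print(s["t"],s["tcp_pos"],s["ee_rot"],s["width"])
E
```

```text
pics
top {'vfov': 55.17797176706091, 'cx': 324.0917426964297, 'cy': 197.17936936603732, 'world_from_camera': array([[-1.66415625e-02, -9.96324944e-01,  8.40218129e-02,
         5.10585067e+02],
       [-9.99661092e-01,  1.48968772e-02, -2.13491252e-02,
         9.52442795e+01],
       [ 2.00190034e-02, -8.43486200e-02, -9.96235188e-01,
         9.78443683e+02],
       [ 0.00000000e+00,  0.00000000e+00,  0.00000000e+00,
         1.00000000e+00]])}
side {'vfov': 42.70087444807112, 'cx': 316.53747232608026, 'cy': 195.2797332248298, 'world_from_camera': array([[ 8.58878167e-01, -3.86028311e-01,  3.36616157e-01,
         1.30086231e+02],
       [-5.11939510e-01, -6.67165211e-01,  5.41117842e-01,
        -6.08564002e+02],
       [ 1.56917831e-02, -6.37081411e-01, -7.70636778e-01,
         1.09781920e+03],
       [ 0.00000000e+00,  0.00000000e+00,  0.00000000e+00,
         1.00000000e+00]])}
0.1 [264.1911905  593.32683276 213.73234205] [-6.53184795e-01 -3.07271360e+00  2.43553162e-03] 85.33504789176257
```

View pics/top0.png

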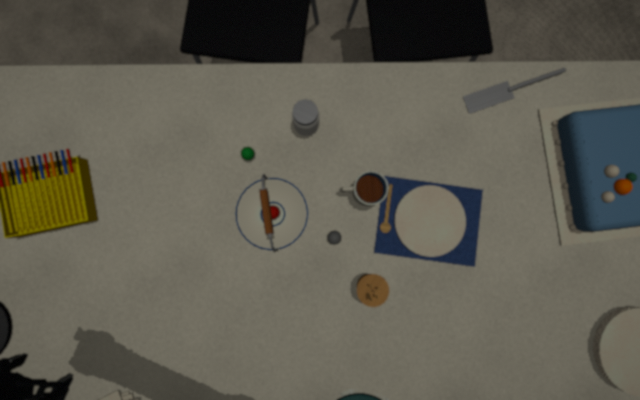

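View pics/side0.png

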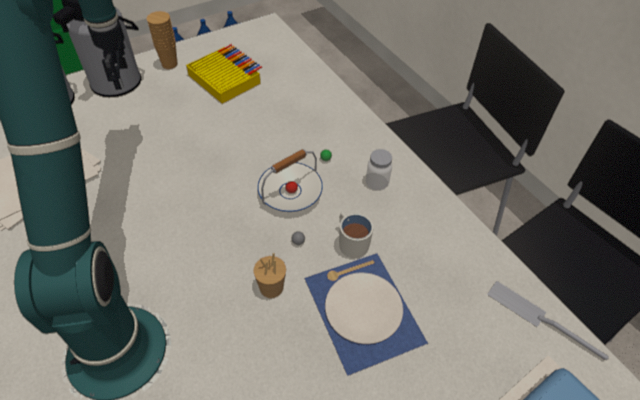

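The top view shows the dish at (271,213), with its brown grip running from (265,190) to (269,235). The plate is at (430,221) on the napkin, the mug at (370,188) with its handle to the left, the stirrers at (372,290) and the sugar at (306,115). There are three balls: red (273,212), green (248,154) and grey (335,238). Only the red one lies in the dish, so it is the chocolate ball, and the dish carrying it is the only hooped one.

```bash
cat > h.py <<'E'
import numpy as np, cv2
from plant import *
def ray(n,px):
    c=calibration(n); f=200/np.tan(np.radians(c["vfov"]/2)); T=c["world_from_camera"]
    d=T[:3,:3]@np.array([(px[0]-c["cx"])/f,(px[1]-c["cy"])/f,1]); return T[:3,3],d
def onz(n,px,z):
    o,d=ray(n,px); return (o+d*(z-o[2])/d[2]).round(1)
def tri(a,b):
    (o1,d1),(o2,d2)=ray("top",a),ray("side",b)
    s=np.linalg.lstsq(np.c_[d1,-d2],o2-o1,rcond=None)[0]
    p,q=o1+s[0]*d1,o2+s[1]*d2; return ((p+q)/2).round(1),np.linalg.norm(p-q).round(1)
def blob(im,box,f):
    x0,y0,x1,y1=box; m=np.zeros(im.shape[:2],np.uint8)
    b,g,r=[im[y0:y1,x0:x1,i].astype(int) for i in range(3)]
    m[y0:y1,x0:x1]=f(b,g,r)*255
    k=cv2.findContours(m,cv2.RETR_EXTERNAL,cv2.CHAIN_APPROX_NONE)[0]
    return max(k,key=cv2.contourArea)
cen=lambda c:(lambda m:np.array([m["m10"],m["m01"]])/m["m00"])(cv2.moments(c))
red=lambda b,g,r:(r>100)&(g<r*.35)
brown=lambda b,g,r:(r>g*1.45)&(g>r*.36)&(b<g)&(r>70)
blue=lambda b,g,r:(b>r*1.6)&(b>60)
white=lambda b,g,r:(r>g*.9)&(r>b*.93)&(r>110)
E
python3 - <<'E'
from h import *
t=cv2.imread("pics/top0.png");s=cv2.imread("pics/side0.png")
gt=blob(t,(255,180,290,245),brown);gs=blob(s,(265,140,312,178),brown)
for n,g in(("t",gt),("s",gs)):print(n,cv2.minAreaRect(g),cen(g))
print("grip",tri(cen(gt),cen(gs)))
rt=cv2.minAreaRect(gt);v=cv2.boxPoints(rt).tolist();print("corners@z141",[onz("top",p,141) for p in v])
print("grip@130",onz("top",cen(gt),130))
nt=blob(t,(374,170,490,270),blue);ns=blob(s,(300,250,430,375),blue)
print("napkin",cv2.minAreaRect(nt),[onz("top",p,5) for p in cv2.boxPoints(cv2.minAreaRect(nt))])
pt=blob(t,(393,182,468,260),white);ps=blob(s,(320,272,410,350),white)
print("plate",cv2.fitEllipse(cv2.convexHull(pt)),onz("top",cen(pt),14),onz("side",cen(ps),14),tri(cen(pt),cen(ps)))
dt=blob(t,(230,172,313,255),lambda b,g,r:(b>r*1.25)); e=cv2.fitEllipse(cv2.convexHull(dt));print("dish",e,onz("top",e[0],33))
rt=blob(t,(262,200,285,225),red);rs=blob(s,(280,178,302,197),red)
print("ball",tri(cen(rt),cen(rs)),onz("side",cen(rs),27))
for n,p,z in(("mug",(370,188),90),("stir",(372,289),100),("sug",(306,107),105)):print(n,onz("top",p,z))
a=cv2.resize(t[165:265,225:345],None,fx=4,fy=4);b=cv2.resize(s[135:235,250,None] if 0 else s[140:240,245:345],None,fx=4,fy=4)
cv2.drawContours(a,[((gt-[225,165])*4)],-1,(0,255,0),1);cv2.drawContours(b,[((gs-[245,140])*4)],-1,(0,255,0),1)
cv2.imwrite("pics/crop.png",np.hstack([a[:400,:400],b]))
E
```

```text
t ((265.0464782714844, 211.1895751953125), (42.552589416503906, 5.302906036376953), 82.56858825683594) [265.23493976 211.29016064]
s ((289.57452392578125, 160.13180541992188), (6.850951671600342, 33.119239807128906), 60.524105072021484) [289.36881419 160.08776844]
grip (array([552.5, 207.8, 130.5]), np.float64(0.6))
corners@z141 [array([598.2, 218.3, 141. ]), array([599.5, 206.8, 141. ]), array([507.1, 195.2, 141. ]), array([505.8, 206.6, 141. ])]
grip@130 [552.8 207.8 130. ]
napkin ((454.37677001953125, 224.43777465820312), (48.36220169067383, 75.0167007446289), 8.365885734558105) [array([ 434.2, -178.6,    5. ]), array([ 622.9, -214.2,    5. ]), array([ 602.9, -337.6,    5. ]), array([ 414.4, -299.8,    5. ])]
plate ((429.933837890625, 220.5399932861328), (68.07392120361328, 69.87686920166016), 144.94113159179688) [ 528.7 -192.3   14. ] [ 533.7 -194.3   14. ] (array([ 531. , -193.5,   14.6]), np.float64(5.3))Traceback (most recent call last):
  File "<stdin>", line 12, in <module>
  File "h.py", line 17, in blob
    return max(k,key=cv2.contourArea)
ValueError: max() iterable argument is empty
```

Run:
```python
from h import *
t=cv2.imread("pics/top0.png");s=cv2.imread("pics/side0.png")
print("row",t[212,258:280].tolist())
m=cv2.inRange(t,(40,0,0),(255,255,255));bb=t.astype(int)
M=((bb[...,0]>bb[...,2]*1.6)&(bb[...,0]>60)).astype(np.uint8);M[:, :372]=0;M[:,488:]=0;M[:170]=0;M[272:]=0
M=cv2.morphologyEx(M,cv2.MORPH_OPEN,np.ones((3,3)))
r=cv2.minAreaRect(cv2.findNonZero(M));print("napkin",r,[onz("top",p,5) for p in cv2.boxPoints(r)],onz("top",r[0],5))
D=((bb[...,0]>bb[...,2]*1.08)).astype(np.uint8);D[:,:230]=0;D[:,313:]=0;D[:172]=0;D[255:]=0
D=cv2.morphologyEx(D,cv2.MORPH_OPEN,np.ones((2,2)))
e=cv2.fitEllipse(cv2.convexHull(cv2.findNonZero(D)));print("dish",e,onz("top",e[0],33))
rt=blob(t,(262,200,285,225),lambda b,g,r:(r>80)&(g<r*.35));rs=blob(s,(280,178,302,197),lambda b,g,r:(r>80)&(g<r*.4))
print("ball",tri(cen(rt),cen(rs)),onz("side",cen(rs),27))
for n,p,z in(("mug",(370,188),90),("stir",(372,289),100),("sug",(306,107),105)):print(n,onz("top",p,z))
for h in ((264.5,177.5),(273.5,249.5)):print("post",onz("top",h,130),onz("top",h,33))
gt=blob(t,(255,180,290,245),brown);gs=blob(s,(265,140,312,178),brown)
a=cv2.resize(t[165:265,221:321],None,fx=4,fy=4);b=cv2.resize(s[140:240,245:345],None,fx=4,fy=4)
cv2.drawContours(a,[((gt-[221,165])*4)],-1,(0,255,0),1);cv2.drawContours(b,[((gs-[245,140])*4)],-1,(0,255,0),1)
cv2.imwrite("pics/crop.png",np.hstack([a,b]))
```

```text
row [[110, 123, 120], [105, 114, 109], [90, 90, 83], [67, 60, 57], [42, 44, 57], [26, 44, 72], [19, 46, 79], [18, 46, 80], [19, 46, 79], [18, 44, 75], [17, 41, 70], [13, 32, 61], [7, 23, 64], [5, 13, 82], [5, 11, 97], [4, 10, 100], [5, 9, 97], [3, 8, 92], [3, 7, 86], [7, 12, 81], [19, 23, 74], [50, 56, 79]]
napkin ((428.71722412109375, 220.83653259277344), (99.78694915771484, 75.05571746826172), 8.035711288452148) [array([454.1, -49.8,   5. ]), array([643.2, -82.1,   5. ]), array([ 603.4, -336.6,    5. ]), array([ 414.6, -299.9,    5. ])] [ 528.1 -191.8    5. ]Traceback (most recent call last):
  File "<stdin>", line 10, in <module>
cv2.error: OpenCV(4.12.0) /io/opencv/modules/imgproc/src/shapedescr.cpp:361: error: (-201:Incorrect size of input array) There should be at least 5 points to fit the ellipse in function 'fitEllipseNoDirect'
```

Run:
```python
from h import *
t=cv2.imread("pics/top0.png");s=cv2.imread("pics/side0.png")
rt=blob(t,(262,200,285,225),lambda b,g,r:(r>60)&(g<r*.3));rs=blob(s,(280,178,302,197),lambda b,g,r:(r>60)&(g<r*.45))
print("ball",tri(cen(rt),cen(rs)),onz("side",cen(rs),27))
for n,p,z in(("mug",(370,188),90),("stir",(372,289),100),("sug",(306,107),105),("dish",(271.5,213.5),33)):print(n,onz("top",p,z))
for h in ((264.5,177.5),(273.5,249.5)):print("post",onz("top",h,100),onz("top",h,33))
gt=blob(t,(255,180,290,245),brown);gs=blob(s,(265,140,312,178),brown)
a=cv2.resize(t[165:265,221:321],None,fx=4,fy=4);b=cv2.resize(s[140:240,245:345],None,fx=4,fy=4)
cv2.drawContours(a,[((gt-[221,165])*4)],-1,(0,255,0),1);cv2.drawContours(b,[((gs-[245,140])*4)],-1,(0,255,0),1)
cv2.imwrite("pics/crop.png",np.hstack([a,b]))
from scipy.spatial.transform import Rotation as R
o=observe();print(R.from_rotvec(o["ee_rot"]).as_matrix().round(3),o["q"],o["ft_force"])
```

```text
ball (array([554.2, 201.6,  30.2]), np.float64(5.1)) [553.2 205.3  27. ]
mug [605.5 -31.6  90. ]
stir [374.5 -28.6 100. ]
sug [796.2 115.3 105. ]
dish [551.9 205.2  33. ]
post [632.3 213.1 100. ] [641.6 222.1  33. ]
post [467.1 193.3 100. ] [463.8 200.8  33. ]
[[-0.914  0.407 -0.001]
 [ 0.407  0.914 -0.001]
 [-0.    -0.002 -1.   ]] [-1.19499151  0.46830004 -0.01158986  1.60351738  0.00598648  1.07137573
 -0.05632859] [ 0.68077984 -0.68676675 -0.62199838]
```

View pics/crop.png

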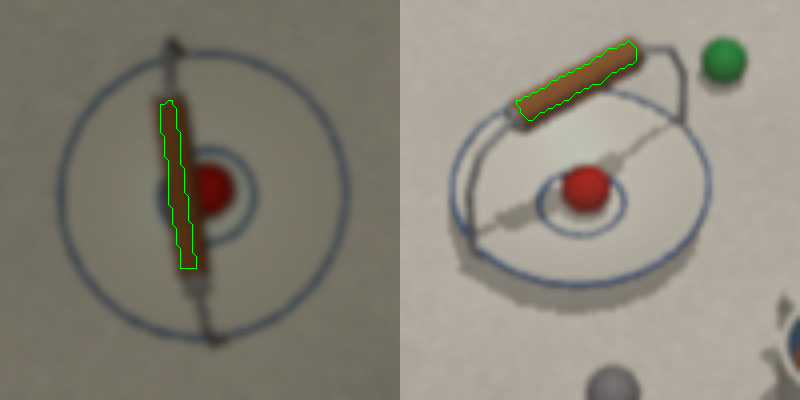

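The crop shows the hooped dish with the red ball inside its blue ring; the green and grey balls lie outside it. The grip centre is at about px (266.7,211.2) in the top view. That puts the grip at (552,205,130) with a yaw of about 6.6°, and triangulation gave z=130.5, as expected. The plate's middle is at (530,-193), with its x axis yawed -9.3°. I'll set out now.

```bash
python3 -m creep '[[1,-0.015,-0.0085,0,0,0,-0.02],[1,-0.045,-0.0255,0,0,0,-0.055],[1,-0.08,-0.045,0,0,0,-0.1],[1,-0.115,-0.065,0,0,0,-0.145],[1,-0.15,-0.085,0,0,0,-0.19],[1,-0.185,-0.105,0,0,0,-0.23],[1,-0.22,-0.125,0,0,0,-0.275],[1,-0.255,-0.1445,0,0,0,-0.32],[1,-0.29,-0.164,0,0,0,-0.36],[1,-0.32,-0.181,0,0,0,-0.4],[1,-0.345,-0.1955,0,0,0,-0.43],[1,-0.36,-0.204,0,0,0,-0.45]]'
cat >> h.py <<'E'
from scipy.spatial.transform import Rotation as R
def go(target,yaw_y):
    "remaining shift (m, tool axes) and turn about tool z to world target and tool-y heading (deg)"
    o=observe();M=R.from_rotvec(o["ee_rot"]).as_matrix()
    d=M.T@(np.array(target)-o["tcp_pos"])/1000
    h=np.degrees(np.arctan2(M[1,1],M[0,1]))
    a=np.array([np.cos(np.radians(yaw_y)),np.sin(np.radians(yaw_y)),0]);z=np.array([0,0,-1.]);W=np.c_[np.cross(a,z),a,z]
    print("t",round(o["t"],2),"tcp",o["tcp_pos"].round(1),"yaw",h.round(2),"tilt z",M[:2,2].round(4),"shift",d.round(4),"turn",R.from_matrix(M.T@W).as_rotvec().round(4),"w",round(o["width"],1),"F",np.round(o["ft_force"],1),"q7",round(o["q"][6],2))
E
python3 -c "
from h import *
go([552,205,215],96.5)"
```

```text
t: 1.1
tcp_pos: [512.3, 256.7, 214.3]
ee_rot: [-0.044, 3.141, -0.003]
ft_force: [-0.9, -0.2, 0.6]
width: 85.6
gripper_force: 0.0
t 1.1 tcp [512.3 256.7 214.3] yaw 91.59 tilt z [ 0.0003 -0.0018] shift [-0.0382 -0.0528 -0.0006] turn [-0.0018  0.0002 -0.0857] w 85.6 F [-0.9 -0.2  0.6] q7 1.09
```

```bash
python3 -m creep '[[1,-0.015,-0.02,0,0,0,-0.03],[1,-0.03,-0.04,0,0,0,-0.06],[1,-0.036,-0.05,0,0,0,-0.08],[1,-0.038,-0.053,0,0,0,-0.086],[1,-0.038,-0.053,0,0,0,-0.086]]'
python3 - <<'E'
from h import *
t=capture("top");s=capture("side");go([552,205,215],96.5)
cv2.imwrite("pics/c2.png",np.hstack([cv2.resize(t[150:275,200:325],(400,400)),cv2.resize(s[70:220,225:375],(400,400))]))
E
```

```text
t: 1.52
tcp_pos: [550.1, 208.2, 214.2]
ee_rot: [0.18, -3.136, 0.001]
ft_force: [-0.9, 0.7, 0.3]
width: 85.5
gripper_force: 0.0
t 1.62 tcp [549.1 210.4 214.3] yaw 96.76 tilt z [-0.0009  0.0005] shift [-0.0023 -0.0057 -0.0007] turn [ 0.0006 -0.0009  0.0045] w 85.1 F [-0.2 -0.  -0.9] q7 1.29
```

View pics/c2.png

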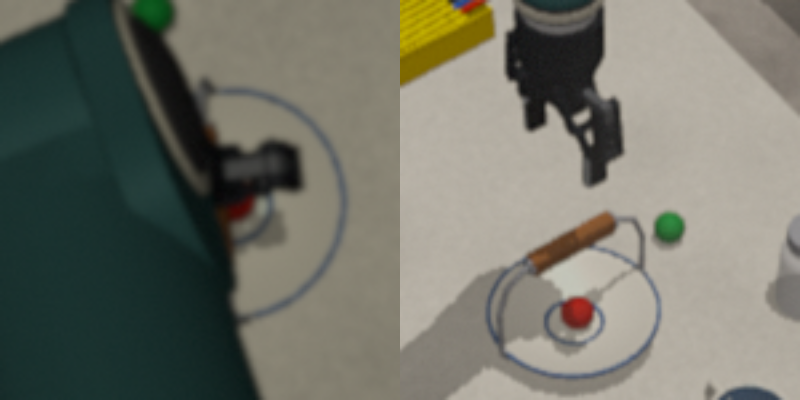

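The gripper hovers over the grip with its fingers astride the bar, and the ball at crop px (577,312) sits in the ring. I'll correct sideways, then descend.

```bash
python3 -m creep '[[1,-0.001,-0.003,0,0,0,0],[1,-0.002,-0.0055,0.01,0,0,0.002],[1,-0.002,-0.0055,0.025,0,0,0.004],[1,-0.002,-0.0055,0.035,0,0,0.004],[1,-0.002,-0.0055,0.04,0,0,0.004],[1,-0.002,-0.0055,0.04,0,0,0.004]]'
python3 - <<'E'
from h import *
s=capture("side");go([552,205,133],96.5)
cv2.imwrite("pics/c3.png",cv2.resize(s[110:210,240,None] if 0 else s[100:210,235:345],(600,600),interpolation=cv2.INTER_CUBIC))
E
```

```text
t: 2.12
tcp_pos: [551.3, 203.9, 172.8]
ee_rot: [0.178, -3.134, 0.002]
ft_force: [-0.7, -0.3, -0.0]
width: 85.2
gripper_force: 0.0
t 2.17 tcp [552.  204.1 173.8] yaw 96.51 tilt z [-0.0015 -0.0006] shift [-0.0002  0.0009  0.0408] turn [-0.0004 -0.0015  0.0001] w 85.4 F [-0.4 -0.4  0.9] q7 1.3
```

View pics/c3.png

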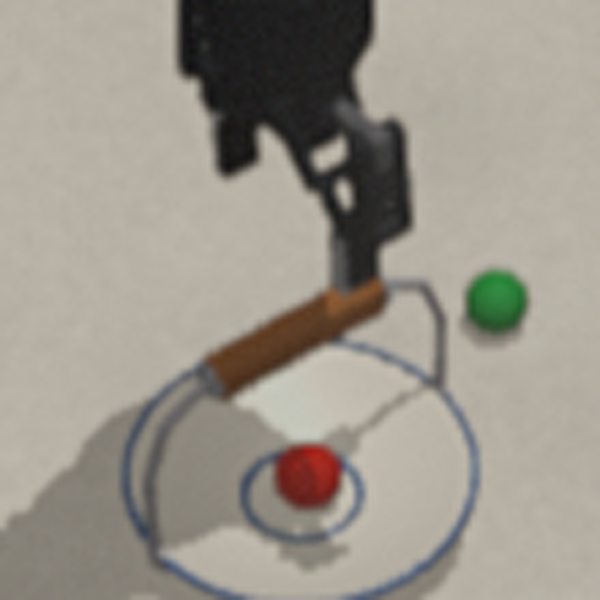

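The fingers straddle the bar, whose middle is at crop px (295,340), and they look centred. Next I'll descend and close gradually.

```bash
python3 -m creep '[[1,0,0,0.008,0,0,0],[1,0,0.0005,0.02,0,0,0],[0.9,0,0.0005,0.032,0,0,0],[0.8,0,0.0005,0.039,0,0,0],[0.7,0,0.0005,0.041,0,0,0],[0.6,0,0.0005,0.041,0,0,0],[0.5,0,0.0005,0.041,0,0,0],[0.42,0,0.0005,0.041,0,0,0],[0.36,0,0.0005,0.041,0,0,0],[0.31,0,0.0005,0.041,0,0,0],[0.29,0,0.0005,0.041,0,0,0],[0.27,0,0.0005,0.041,0,0,0]]'
python3 - <<'E'
from h import *
go([552,205,133],96.5)
E
```

```text
t: 3.17
tcp_pos: [552.6, 204.6, 133.9]
ee_rot: [-0.178, 3.136, 0.0]
ft_force: [0.2, -0.1, 0.7]
width: 23.3
gripper_force: 0.0
t 3.17 tcp [552.6 204.6 133.9] yaw 96.48 tilt z [0.0004 0.0002] shift [0.0005 0.0005 0.0009] turn [ 0.0001  0.0004 -0.0003] w 23.3 F [ 0.2 -0.1  0.7] q7 1.3
```

```bash
python3 -m creep '[[0.26,0,0,0,0,0,0],[0.25,0,0,0,0,0,0],[0.24,0,0,0,0,0,0],[0.23,0,0,0,0,0,0],[0.22,0,0,0,0,0,0],[0.21,0,0,0,0,0,0],[0.19,0,0,0,0,0,0],[0.15,0,0,0,0,0,0],[0.1,0,0,0,0,0,0],[0,0,0,0,0,0,0],[0,0,0,0,0,0,0],[0,0,0,0,0,0,0]]'
python3 - <<'E'
from h import *
go([552,205,133],96.5)
s=capture("side");rs=blob(s,(275,170,307,205),lambda b,g,r:(r>60)&(g<r*.45));print(cen(rs),onz("side",cen(rs),27))
E
```

```text
t: 4.17
tcp_pos: [552.5, 204.5, 133.6]
ee_rot: [-0.178, 3.137, 0.0]
ft_force: [-0.6, 0.0, -0.3]
width: 0.0
gripper_force: 0.0
t 4.17 tcp [552.5 204.5 133.6] yaw 96.48 tilt z [0.0001 0.    ] shift [0.0004 0.0006 0.0006] turn [ 0.      0.0001 -0.0003] w 0.0 F [-0.6  0.  -0.3] q7 1.3
[291.07692308 186.43589744] [553.3 205.6  27. ]
```

The fingers shut on nothing (width 0), so I'll look before doing anything else.

Run:
```python
from h import *
s=capture("side")
cv2.imwrite("pics/c4.png",cv2.resize(s[100:210,235:345],(600,600),interpolation=cv2.INTER_CUBIC))
```

```text
(no output)
```

View pics/c4.png

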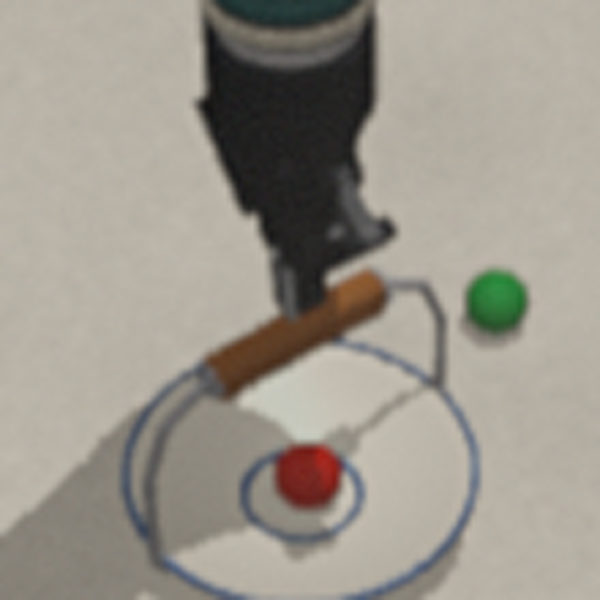

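Run:
```python
from h import *
def proj(n,p):
    c=calibration(n);f=200/np.tan(np.radians(c["vfov"]/2));q=np.linalg.inv(c["world_from_camera"])@np.r_[p,1]
    return np.array([c["cx"]+f*q[0]/q[2],c["cy"]+f*q[1]/q[2]])
k=600/110
for y in (204.5,215,222,230):
  for z in (112,134,150): print(y,z,((proj("side",[552.5,y,z])-[235,100])*k).round())
print("bar top centre",((proj("side",[552.5,204.5,141])-[235,100])*k).round(),"tip in crop(300,318)->",onz("side",np.array([300,318])/k+[235,100],112),onz("side",np.array([300,318])/k+[235,100],141))
s=cv2.imread("pics/side0.png");gs=blob(s,(262,140,315,180),brown);r=cv2.minAreaRect(gs)
print(r,((np.array(r[0])-[235,100])*k).round())
for e in ((385,285),(217,378)): print("end",onz("side",np.array(e)/k+[235,100],130))
t=cv2.imread("pics/top0.png")
for e in ((264.4,189.25),(269.2,233)): print("end top",onz("top",e,135))
```

```text
204.5 112 [301. 359.]
204.5 134 [300. 327.]
204.5 150 [300. 304.]
215 112 [291. 345.]
215 134 [290. 313.]
215 150 [289. 290.]
222 112 [284. 336.]
222 134 [283. 304.]
222 150 [282. 280.]
230 112 [276. 325.]
230 134 [275. 294.]
230 150 [274. 270.]
bar top centre [300. 317.] tip in crop(300,318)-> [564.9 228.4 112. ] [552.1 203.8 141. ]
((289.57452392578125, 160.13180541992188), (6.850951671600342, 33.119239807128906), 60.524105072021484) [298. 328.]
end [603.2 211.9 130. ]
end [504.5 198.6 130. ]
end top [601.3 208.7 135. ]
end top [504.9 198.6 135. ]
```

```bash
python3 -m creep '[[0.1,0,0,-0.01,0,0,0],[0.3,0,0,-0.025,0,0,0],[0.5,0,0,-0.035,0,0,0],[0.7,0,0,-0.04,0,0,0],[1,0,0,-0.04,0,0,0],[1,0,0,-0.04,0,0,0],[1,0,0,-0.04,0,0,0],[1,0,0,-0.04,0,0,0]]'
python3 - <<'E'
from h import *
t=capture("top");s=capture("side");go([552,205,133],96.5)
cv2.imwrite("pics/t5.png",t);cv2.imwrite("pics/s5.png",s)
cv2.imwrite("pics/c5.png",np.hstack([cv2.resize(t[165:245,230:310],(400,400),interpolation=2),cv2.resize(s[100:180,245:325],(400,400),interpolation=2)]))
E
```

```text
t: 4.93
tcp_pos: [552.0, 204.3, 172.9]
ee_rot: [0.178, -3.135, 0.001]
ft_force: [0.1, -0.2, -0.6]
width: 85.4
gripper_force: 0.0
t 5.03 tcp [552.2 204.4 173. ] yaw 96.48 tilt z [-0.0009 -0.0005] shift [0.     0.0007 0.04  ] turn [-0.0003 -0.001  -0.0003] w 85.4 F [0.9 0.3 0.6] q7 1.3
```

View pics/c5.png

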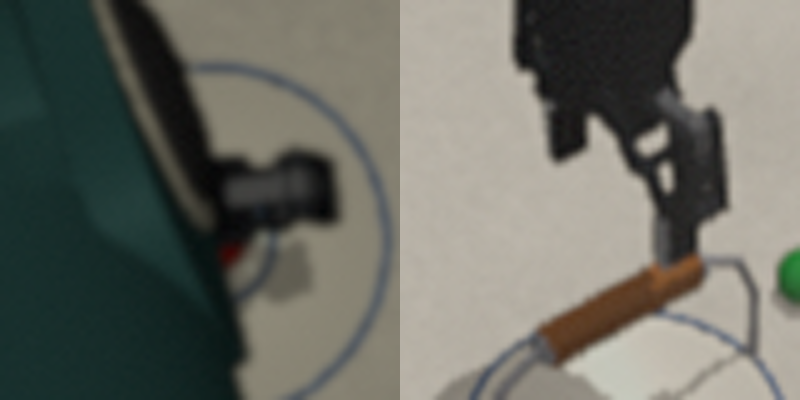

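Run:
```python
from h import *
c=np.array([552.2,204.4,173]);yw=np.radians(96.48);n=np.array([np.sin(yw),-np.cos(yw),0])  # along-grip normal
def plane(px):
    o,d=ray("side",px);p=o+d*(n@(c-o))/(n@d);return p.round(1),"tool y",((p-c)@[np.cos(yw),np.sin(yw),0]).round(1)
S=lambda x,y:((x-400)/5+245,y/5+100)
for nm,p in(("near tip",S(675,262)),("far tip",S(568,158)),("knuckle top",S(702,110)),("knuckle bottom outer",S(718,212))):print(nm,p,plane(p))
T=lambda x,y:(x/5+230,y/5+165)
print("tri knuckle",tri(T(315,160),S(702,110)),tri(T(315,185),S(705,110)))
for z in(180,200,220,240):print(z,"outer end",onz("top",T(340,190),z))
```

```text
near tip (300.0, 152.4) (array([557.3, 159.6, 199.2]), 'tool y', np.float64(-45.0))
far tip (278.6, 131.6) (array([546.9, 251.2, 198.6]), 'tool y', np.float64(47.1))
knuckle top (305.4, 122.0) (array([559.8, 137.4, 315.1]), 'tool y', np.float64(-67.5))
knuckle bottom outer (308.6, 142.4) (array([561.2, 125.1, 260.9]), 'tool y', np.float64(-79.9))
tri knuckle (array([564.2, 136.9, 313.8]), np.float64(8.0)) (array([559.2, 134.7, 317.4]), np.float64(1.1))
180 outer end [566.5 132.8 180. ]
200 outer end [565.1 131.9 200. ]
220 outer end [563.7 130.9 220. ]
240 outer end [562.3 130.  240. ]
```

Both fingertips work out at z≈199 and symmetric about the tool axis. The reported pose puts them at about 164, so the tool really sits about 35 mm higher than reported, and the fingers shut just above the bar. The dish is untouched. I'll go that much lower: reported TCP z≈99. Even if I'm wrong, the tips stay above the ball and the gripper body stays above the bar.

```bash
python3 -m creep '[[1,0,0,0.01,0,0,0],[1,0,0.0005,0.025,0,0,0],[1,0,0.0005,0.04,0,0,0],[1,0,0.0005,0.053,0,0,0],[1,0,0.0005,0.063,0,0,0],[1,0,0.0005,0.07,0,0,0],[0.9,0,0.0005,0.074,0,0,0],[0.8,0,0.0005,0.074,0,0,0],[0.7,0,0.0005,0.074,0,0,0],[0.6,0,0.0005,0.074,0,0,0]]'
python3 - <<'E'
from h import *
s=capture("side");go([552,205,98],96.5)
cv2.imwrite("pics/c6.png",cv2.resize(s[100:210,235,None] if 0 else s[100:210,235:345],(600,600),interpolation=2))
E
```

```text
t: 5.87
tcp_pos: [553.0, 205.2, 100.3]
ee_rot: [-0.177, 3.135, 0.001]
ft_force: [0.1, -0.2, -0.5]
width: 51.6
gripper_force: 0.0
t 5.92 tcp [553.  205.2 100.3] yaw 96.48 tilt z [0.0014 0.0006] shift [ 0.001  -0.0001  0.0023] turn [ 0.0004  0.0014 -0.0004] w 51.1 F [-0.6 -0.4  0.1] q7 1.3
```

View pics/c6.png

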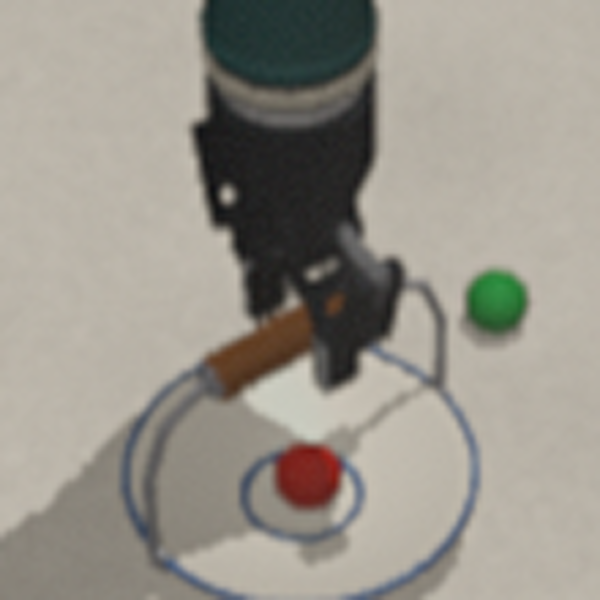

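Now the near finger, with its tip at crop (330,388), is in front of the bar and the far one is behind it. The near tip works out at z≈114, as wanted. I'll close gradually.

```bash
python3 -m creep '[[0.5,0,0,0.001,0,0,0],[0.42,0,0,0.001,0,0,0],[0.36,0,0,0.001,0,0,0],[0.32,0,0,0.001,0,0,0],[0.29,0,0,0.001,0,0,0],[0.27,0,0,0.001,0,0,0],[0.25,0,0,0.001,0,0,0],[0.235,0,0,0.001,0,0,0],[0.22,0,0,0.001,0,0,0],[0.205,0,0,0.001,0,0,0],[0.19,0,0,0.001,0,0,0],[0.17,0,0,0.001,0,0,0]]'
python3 -m creep '[[0.12,0,0,0,0,0,0],[0.06,0,0,0,0,0,0],[0,0,0,0,0,0,0],[0,0,0,0,0,0,0],[0,0,0,0,0,0,0],[0,0,0,0,0,0,0]]'
cat >> h.py <<'E'
def ball(z):
    s=capture("side");g=s.astype(int);m=((g[...,2]>60)&(g[...,1]<g[...,2]*.42)&(g[...,0]<g[...,2]*.42)).astype(np.uint8);m[:,:200]=0;m[:130]=0;m[330:]=0;m[:,460:]=0
    n,l,st,c=cv2.connectedComponentsWithStats(m);i=1+np.argmax(st[1:,4]);print("ball px",c[i].round(1),st[i,4],"at",onz("side",c[i],z))
E
python3 - <<'E'
from h import *
go([552,205,98],96.5);ball(27)
E
```

```text
t: 6.92
tcp_pos: [552.6, 205.3, 98.8]
ee_rot: [-0.178, 3.136, 0.001]
ft_force: [0.6, 0.8, 1.2]
width: 16.9
gripper_force: 58.9
t: 7.42
tcp_pos: [552.6, 205.2, 98.8]
ee_rot: [-0.178, 3.136, 0.001]
ft_force: [0.6, 2.2, 2.0]
width: 17.0
gripper_force: 59.0
t 7.42 tcp [552.6 205.2  98.8] yaw 96.48 tilt z [0.0005 0.0004] shift [ 0.0006 -0.0002  0.0008] turn [ 0.0003  0.0005 -0.0003] w 17.0 F [0.6 2.2 2. ] q7 1.3
ball px [291.4 186.6] 90 at [553.7 204.7  27. ]
```

The grip is firm: width 17 mm, 59 N, ball undisturbed. I'll lift 155 mm smoothly, starting with the first half.

```bash
python3 -m creep '[[0,0,0,-0.0001,0,0,0],[0,0,0,-0.0008,0,0,0],[0,0,0,-0.0025,0,0,0],[0,0,0,-0.0055,0,0,0],[0,0,0,-0.010,0,0,0],[0,0,0,-0.016,0,0,0],[0,0,0,-0.0236,0,0,0],[0,0,0,-0.0325,0,0,0],[0,0,0,-0.0426,0,0,0],[0,0,0,-0.0537,0,0,0],[0,0,0,-0.0655,0,0,0],[0,0,0,-0.0775,0,0,0]]'
python3 -m creep '[[0,0,0,-0.012,0,0,0],[0,0,0,-0.0238,0,0,0],[0,0,0,-0.0349,0,0,0],[0,0,0,-0.045,0,0,0],[0,0,0,-0.0539,0,0,0],[0,0,0,-0.0615,0,0,0],[0,0,0,-0.0675,0,0,0],[0,0,0,-0.072,0,0,0],[0,0,0,-0.075,0,0,0],[0,0,0,-0.0767,0,0,0],[0,0,0,-0.0774,0,0,0],[0,0,0,-0.0775,0,0,0]]'
python3 - <<'E'
from h import *
go([530,-193,254],-9.5);ball(182)
s=cv2.imread("pics/x.png") if 0 else capture("side");cv2.imwrite("pics/c7.png",cv2.resize(s[40:200,220:380],(600,600),interpolation=2))
E
```

```text
t: 8.47
tcp_pos: [552.6, 205.0, 177.7]
ee_rot: [-0.178, 3.136, 0.0]
ft_force: [0.1, -0.3, -3.5]
width: 17.4
gripper_force: 58.6
t: 9.47
tcp_pos: [552.3, 204.9, 253.3]
ee_rot: [0.178, -3.136, 0.0]
ft_force: [-0.5, -0.6, -3.3]
width: 16.9
gripper_force: 58.6
t 9.47 tcp [552.3 204.9 253.3] yaw 96.48 tilt z [-0.0005 -0.0002] shift [ 0.0671 -0.3929 -0.0006] turn [-6.0000e-04 -2.0000e-04  1.8497e+00] w 16.9 F [-0.5 -0.6 -3.3] q7 1.29
ball px [290.  146.9] 114 at [553.2 203.8 182. ]
```

View pics/c7.png

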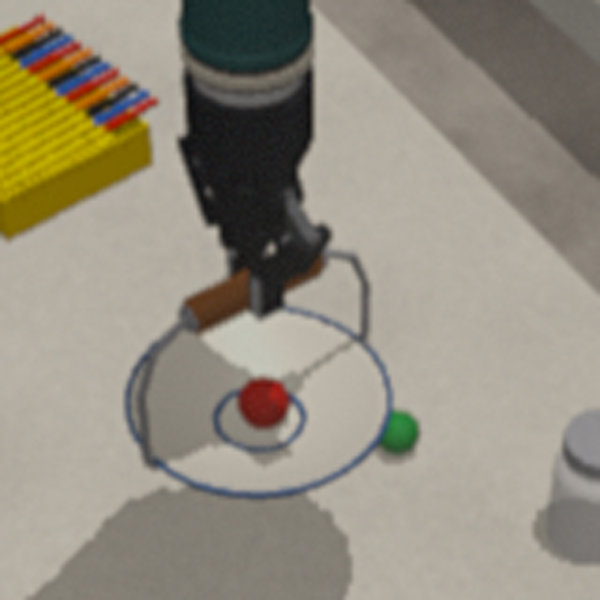

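The dish is aloft and level with the ball inside the ring (crop (263,403)). Next comes the smooth quarter turn in place.

```bash
python3 -m creep '[[0,0,0,0,0,0,0],[0,0,0,0,0,0,0.001],[0,0,0,0,0,0,0.004],[0,0,0,0,0,0,0.009],[0,0,0,0,0,0,0.018],[0,0,0,0,0,0,0.03],[0,0,0,0,0,0,0.045],[0,0,0,0,0,0,0.066],[0,0,0,0,0,0,0.09],[0,0,0,0,0,0,0.119],[0,0,0,0,0,0,0.153],[0,0,0,0,0,0,0.191]]'
python3 -m creep '[[0,0,0,0,0,0,0.043],[0,0,0,0,0,0,0.09],[0,0,0,0,0,0,0.141],[0,0,0,0,0,0,0.197],[0,0,0,0,0,0,0.255],[0,0,0,0,0,0,0.317],[0,0,0,0,0,0,0.383],[0,0,0,0,0,0,0.45],[0,0,0,0,0,0,0.519],[0,0,0,0,0,0,0.59],[0,0,0,0,0,0,0.661],[0,0,0,0,0,0,0.734]]'
python3 -m creep '[[0,0,0,0,0,0,0.073],[0,0,0,0,0,0,0.144],[0,0,0,0,0,0,0.215],[0,0,0,0,0,0,0.284],[0,0,0,0,0,0,0.351],[0,0,0,0,0,0,0.417],[0,0,0,0,0,0,0.479],[0,0,0,0,0,0,0.537],[0,0,0,0,0,0,0.593],[0,0,0,0,0,0,0.644],[0,0,0,0,0,0,0.691],[0,0,0,0,0,0,0.734]]'
python3 -m creep '[[0,0,0,0,0,0,0.038],[0,0,0,0,0,0,0.072],[0,0,0,0,0,0,0.101],[0,0,0,0,0,0,0.125],[0,0,0,0,0,0,0.146],[0,0,0,0,0,0,0.161],[0,0,0,0,0,0,0.173],[0,0,0,0,0,0,0.182],[0,0,0,0,0,0,0.187],[0,0,0,0,0,0,0.19],[0,0,0,0,0,0,0.191],[0,0,0,0,0,0,0.191]]'
python3 - <<'E'
from h import *
go([530,-193,254],-9.5);ball(182)
E
```

```text
t: 10.57
tcp_pos: [552.4, 205.0, 253.6]
ee_rot: [0.127, 3.139, 0.0]
ft_force: [0.2, 0.5, -2.2]
width: 16.9
gripper_force: 58.6
t: 11.57
tcp_pos: [552.4, 205.1, 253.6]
ee_rot: [1.247, 2.883, 0.0]
ft_force: [0.2, -0.0, -2.9]
width: 17.0
gripper_force: 58.6
t: 12.57
tcp_pos: [552.4, 205.1, 253.6]
ee_rot: [2.197, 2.245, 0.0]
ft_force: [0.3, -0.4, -2.7]
width: 16.9
gripper_force: 58.6
t: 13.57
tcp_pos: [552.4, 205.0, 253.6]
ee_rot: [2.398, 2.029, 0.0]
ft_force: [0.1, -0.1, -2.6]
width: 17.4
gripper_force: 58.6
t 13.57 tcp [552.4 205.  253.6] yaw -9.52 tilt z [0.0001 0.    ] shift [-0.3962  0.0437 -0.0004] turn [ 0.0001 -0.     -0.0003] w 17.4 F [ 0.1 -0.1 -2.6] q7 -0.45
ball px [288.5 147.2] 117 at [549.4 204.8 182. ]
```

Now the smooth carry to a point above the plate.

```bash
python3 -m creep '[[0,0,0,0,0,0,0],[0,-0.0003,0,0,0,0,0],[0,-0.0009,0.0001,0,0,0,0],[0,-0.002,0.0002,0,0,0,0],[0,-0.0038,0.0004,0,0,0,0],[0,-0.0063,0.0007,0,0,0,0],[0,-0.0097,0.0011,0,0,0,0],[0,-0.0141,0.0016,0,0,0,0],[0,-0.0193,0.0021,0,0,0,0],[0,-0.0255,0.0028,0,0,0,0],[0,-0.0328,0.0036,0,0,0,0],[0,-0.041,0.0045,0,0,0,0]]'
python3 -m creep '[[0,-0.0091,0.001,0,0,0,0],[0,-0.0192,0.0021,0,0,0,0],[0,-0.0302,0.0033,0,0,0,0],[0,-0.0421,0.0046,0,0,0,0],[0,-0.0547,0.006,0,0,0,0],[0,-0.0679,0.0075,0,0,0,0],[0,-0.0819,0.009,0,0,0,0],[0,-0.0963,0.0106,0,0,0,0],[0,-0.1111,0.0123,0,0,0,0],[0,-0.1262,0.0139,0,0,0,0],[0,-0.1416,0.0156,0,0,0,0],[0,-0.157,0.0173,0,0,0,0]]'
python3 -m creep '[[0,-0.0154,0.0017,0,0,0,0],[0,-0.0308,0.0034,0,0,0,0],[0,-0.0459,0.005,0,0,0,0],[0,-0.0607,0.0067,0,0,0,0],[0,-0.0751,0.0083,0,0,0,0],[0,-0.0891,0.0098,0,0,0,0],[0,-0.1023,0.0113,0,0,0,0],[0,-0.1149,0.0127,0,0,0,0],[0,-0.1268,0.014,0,0,0,0],[0,-0.1378,0.0152,0,0,0,0],[0,-0.1479,0.0163,0,0,0,0],[0,-0.157,0.0173,0,0,0,0]]'
python3 -m creep '[[0,-0.0082,0.0009,0,0,0,0],[0,-0.0155,0.0017,0,0,0,0],[0,-0.0217,0.0024,0,0,0,0],[0,-0.0269,0.0029,0,0,0,0],[0,-0.0313,0.0034,0,0,0,0],[0,-0.0347,0.0038,0,0,0,0],[0,-0.0372,0.0041,0,0,0,0],[0,-0.039,0.0043,0,0,0,0],[0,-0.0401,0.0044,0,0,0,0],[0,-0.0407,0.0045,0,0,0,0],[0,-0.041,0.0045,0,0,0,0],[0,-0.041,0.0045,0,0,0,0]]'
python3 - <<'E'
from h import *
go([530,-193,219],-9.4);ball(182)
E
```

```text
t: 14.62
tcp_pos: [550.0, 163.0, 253.6]
ee_rot: [2.398, 2.029, -0.0]
ft_force: [-0.3, 0.7, -2.3]
width: 16.6
gripper_force: 58.6
t: 15.62
tcp_pos: [540.9, 4.4, 253.7]
ee_rot: [2.398, 2.029, 0.0]
ft_force: [-0.0, 0.3, -3.0]
width: 16.6
gripper_force: 58.6
t: 16.62
tcp_pos: [532.0, -152.9, 253.6]
ee_rot: [2.399, 2.029, 0.0]
ft_force: [0.5, -0.7, -3.2]
width: 16.9
gripper_force: 58.6
t: 17.62
tcp_pos: [530.0, -192.6, 253.6]
ee_rot: [-2.398, -2.03, -0.0]
ft_force: [0.5, -1.7, -3.2]
width: 16.9
gripper_force: 58.6
t 17.62 tcp [ 530.  -192.6  253.6] yaw -9.5 tilt z [0.0001 0.0001] shift [-0.0004  0.0001  0.0346] turn [ 0.0001 -0.0001 -0.0017] w 16.9 F [ 0.5 -1.7 -3.2] q7 0.3
ball px [371.2 268.7] 171 at [ 527.1 -192.8  182. ]
```

Next I'll lower 35 mm gently, let it settle, and check.

```bash
python3 -m creep '[[0,0,0,0.0003,0,0,0],[0,0,0,0.0016,0,0,0],[0,0,0,0.005,0,0,0],[0,0,0,0.01,0,0,0],[0,0,0,0.0155,0,0,0],[0,0,0,0.021,0,0,0],[0,0,0,0.026,0,0,0],[0,0,0,0.03,0,0,0],[0,0,0,0.033,0,0,0],[0,0,0,0.0345,0,0,0],[0,0,0,0.035,0,0,0],[0,0,0,0.035,0,0,0]]'
python3 -m creep '[[0,0,0,0,0,0,0],[0,0,0,0,0,0,0],[0,0,0,0,0,0,0],[0,0,0,0,0,0,0],[0,0,0,0,0,0,0],[0,0,0,0,0,0,0],[0,0,0,0,0,0,0],[0,0,0,0,0,0,0]]'
python3 - <<'E'
from h import *
go([530,-193,219],-9.4);ball(147)
s=capture("side");cv2.imwrite("pics/s8.png",s);cv2.imwrite("pics/t8.png",capture("top"));cv2.imwrite("pics/c8.png",cv2.resize(s[180:380,270:470],(600,600),interpolation=2))
E
```

```text
t: 18.67
tcp_pos: [530.0, -192.8, 218.6]
ee_rot: [2.398, 2.029, 0.0]
ft_force: [0.2, 0.7, -3.1]
width: 16.9
gripper_force: 58.6
t: 19.33
tcp_pos: [530.0, -192.7, 218.6]
ee_rot: [2.398, 2.03, 0.0]
ft_force: [-0.7, -0.1, -3.4]
width: 17.3
gripper_force: 58.6
t 19.33 tcp [ 530.  -192.7  218.6] yaw -9.51 tilt z [0. 0.] shift [-0.0003  0.0001 -0.0004] turn [ 0.     -0.     -0.0019] w 17.3 F [-0.7 -0.1 -3.4] q7 0.32
ball px [369.5 277.5] 161 at [ 526.7 -193.   147. ]
```

View pics/c8.png

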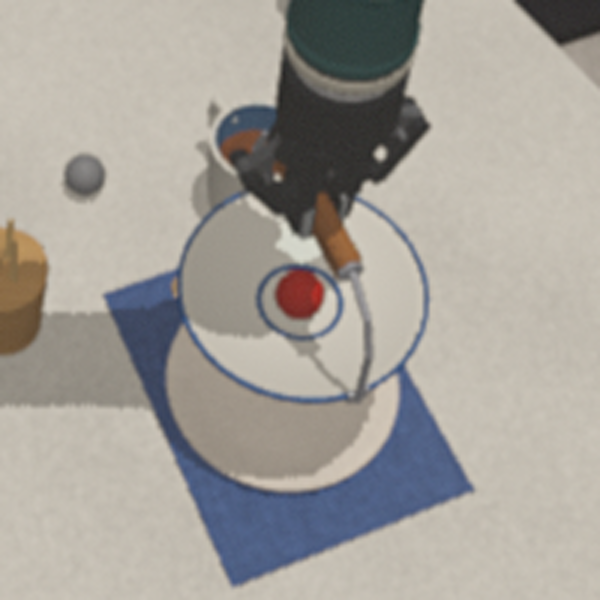

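The dish is held over the plate, hoop crosswise along the napkin's long axis, with the ball at crop (300,294) in the ring and the mug and cup undisturbed. I'll check the height and centring with the rim ellipse, centred at about crop (304,294).

Run:
```python
from h import *
p=np.array([304,294])/3+[270,180]
for z in(143,153,163):print(z,onz("side",p,z))
o=observe();print(o["t"],np.abs(o["joint_velocities"]).max())
```

```text
143 [ 531.1 -194.2  143. ]
153 [ 526.9 -198.5  153. ]
163 [ 522.7 -202.9  163. ]
19.4833 0.0015912220680340435
```

```bash
python3 -c "
from plant import *
print(sign_off())"
```

```text
the job is handed in; nothing more can be done
None
```

The job is handed in at about 19.5 s: the arm still holds the dish steady and level over the middle of the plate, underside about 12 cm above the table, hoop crosswise to the guest and the chocolate ball inside the blue ring; the first close missed just above the grip and was redone lower, without disturbing the dish.

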